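Clear the probe-station platen

TASK

Use the scraper to sweep all five loose chips off the probe station's plate into the catch trough along its edge, moving chips only with the scraper and without bearing down hard on the plate. Then park the scraper in its cradle, rubber side down and upright, set in gently, not dropped, and resting on the pocket's floor. Leave the micropositioner, the wafer box and the jar where they are.

Things in the scene. Friction and masses are not known exactly. Their poses are not given: they have to be found in the camera images.
- platen: fixed aluminium plate; origin at bench level under the middle of its swept floor. Swept floor: x -80..80, y -110..110 mm, 30 mm above the origin. A lip 8 mm high bounds it in front (x -90..-80) and at the +y end (y 110..120); at the rear is a deck as high as the lip (x 80..150). The -y edge (y = -110) has no lip and drops into the catch trough
- platen_top (a point): point on the top of the swept floor, at its middle; axes as the platen's
- trough (a point): middle of the inner floor of the dark steel catch trough fixed along the platen's -y edge, 26 mm below the swept floor; axes as the platen's. Inside it measures 160 mm in x and 80 mm in y (platen y -190..-110); its outer wall is level with the swept floor, its end walls stand 8 mm above that
- scraper: loose grey scraper, about 150 g: rubber foot 85 x 14 mm, 14 high; above it a body 85 x 22 mm up to 30 mm, then a central upright grip 42 (x) by 20 mm (y) up to 72 mm. Origin at the centre of the foot's underside, x along its length, z up through the grip; the same either way round. It starts upright on the bench, rubber down, to one side of the platen
- cradle: fixed open dark steel box 105 x 42 mm, 26 mm high, walls 5 mm: the scraper's cradle, to the other side of the platen; pocket inside 95 (x) by 32 (y) mm. Origin under its centre, x along its length
- cradle_in (a point): centre of the pocket's inner floor, 5 mm above the bench; axes as the cradle's
- chip0: loose copper chip 16 x 14 x 6 mm, about 12 g, origin at its centre, z across its thickness; lies on the swept floor at the start (all five chips are alike)
- chip1: loose copper chip 16 x 14 x 6 mm, about 12 g, origin at its centre, z across its thickness; lies on the swept floor at the start (all five chips are alike)
- chip2: loose copper chip 16 x 14 x 6 mm, about 12 g, origin at its centre, z across its thickness; lies on the swept floor at the start (all five chips are alike)
- chip3: loose copper chip 16 x 14 x 6 mm, about 12 g, origin at its centre, z across its thickness; lies on the swept floor at the start (all five chips are alike)
- chip4: loose copper chip 16 x 14 x 6 mm, about 12 g, origin at its centre, z across its thickness; lies on the swept floor at the start (all five chips are alike)
- positioner: bystander: black micropositioner with brass screws, base 55 x 60 mm, 68 mm high, 0.6 kg, standing on the platen's rear deck, a short probe stub pointing to -x; origin at the centre of its underside
- wafer_box: bystander: round white wafer box, 106 mm across, 24 mm high, on the bench; origin at the centre of its underside
- jar: bystander: amber glass jar, 50 mm across, 70 mm high, on the bench; origin at the centre of its underside

How it is judged:
By the outcome, as a careful person would: the job done as asked, in the order asked, and still so for the second after the job is handed in, with the robot touching nothing.
It also fails if it takes over 54 s, if anything falls off the work surface, if the arm or the gripper's body presses on something with over 40 N, if the wrist force passes 120 N, or if a joint passes its speed limit or range.

ROBOT

A 6-joint arm with a two-finger parallel gripper is mounted at the origin on the work surface. World frame = base frame: x ahead of the robot, y to its left, z up, the work surface at z = 0. Lengths are in m, angles in rad, forces in N, time in s.
With the tool pointing down it reaches from about 0.35 to 0.775 m from the base axis. Payload 7.3 kg.
Tool frame: the origin (TCP) lies between the finger pads; the fingertips stand 14 mm ahead of it and the grasp point (between the pads) lies 5 mm behind it; z points along the fingers, y is the line along which they close (so a half turn about z gives the same grasp; the last joint's range is limited). The gripper opens to 92 mm and grips with 3 to 60 N. Pads are 19 mm wide; open, the fingers measure 130 mm over their backs; the gripper's body (75 mm by 190 mm) begins 47 mm behind the grasp point.
Start: joints at [-1.294, 0.342, 1.524, -0, 1.275, -0.146], TCP at [0.215, -0.479, 0.241] pointing down, gripper open.
Joint ranges: [-2.53, 2.53], [-0.77, 2.02], [0.04, 2.7], [-1, 4.14], [0.28, 2.66], [-3.11, 3.11]. Speed limits (rad/s): [2.57, 2.57, 3.14, 3.14, 3.14, 3.14].

INTERFACE

Orientations are given as [roll, pitch, yaw] about the fixed x, y, z axes, in that order (R = Rz(yaw) Ry(pitch) Rx(roll)).
In Python, from cell import robot, eyes gives the robot as it stands. The module is installed in compiled form; this text tells all that it offers.
- The arm moves only by the shell command python3 -m handwheel 'ROWS' [FORCE]. ROWS is JSON, one flat list of numbers, 5 for each row, row after row: the shift along the world's x, y, z in mm, then the turn about the world's z in rad, then the opening, from 0 (shut) to 1 (fully open). In form: [x, y, z, spin, jaw, x, y, z, spin, jaw, ...]. A call has 1 to 8 rows; each row shifts and turns the commanded pose from where the row before left it; what a row does not reach is not made up. A row lasts 1/10 s, in which the tool goes at most 50 mm and 8.59 degrees, less where a joint would pass 70% of its speed; a pose out of reach is approached as far as the arm can. A call with a gripper value outside its range is refused whole. The fingers move at their own pace and stop on an object; FORCE is the grip in N (left out, the last holds). Time passes only in rows, so rows that do not move let the fingers close. It gives the time, the measured TCP pose, the force, the opening and the grip force at its end, in the units of the state.
- robot.observe(): the state, without advancing time (a new reading comes with each control period).
- eyes.read_camera(name): name is "side" or "top" or "wrist"; returns (picture, depth): 480x640x3 uint8, blue, green, red; 480x640 float32, m along the optical axis (not along the pixel's ray), 0 where there is no reading.
- eyes.calibration(name): a dict with "fx", "fy", "cx", "cy" (pixels), "world_to_cam" (4x4, takes a point from world to camera coordinates). Camera axes: x right, y down, z forward; pixel columns grow to the right and rows downward; lengths in m; the calibration is good to about 2 mm. The wrist camera is an equidistant fisheye: a pixel r from the principal point sees the ray r / f radians off the axis. A picture is of the moment at which its call begins: read the wrist's pose just before it. calibration takes no time and is no camera call; for the wrist camera it gives the pose at the moment of the call.
- robot.hand_in(): hands the job in; it is judged then, once.
The state is a dict: "time": time; "qpos": joint angles; "qvel": joint speeds; "joint_efforts": joint torques, N m; "tool_pos": TCP position; "tool_rot": TCP orientation; "contact_force": force on the tool from outside, world axes, zero at the start; "torque": the same for the moment, N m; "opening": finger opening in m; "grip_force": force on a finger pad.
Only numpy, scipy, OpenCV 4.12 (cv2) and the standard library are available. Lean on these libraries where they do the work, as an engineer would, in place of code of your own. Each camera call takes 0.05 s, during which the arm holds its last target. There are 200 camera calls.

## Working session

There is one attempt and no reset: what is moved stays moved. The work goes in short steps, Python scripts to look and compute and a shell command to move; the robot and the scene stay as the last step left them, time stands still between calls to the robot, and variables do not carry over. Pictures are saved under pics/ and viewed, at most 10 in all, crops included, and the job is handed in when it is done.

```bash
mkdir -p pics
cat > h.py <<'E'
import numpy as np, cv2
from cell import robot, eyes
def snap(n,f):
    p,d=eyes.read_camera(n); cv2.imwrite(f'pics/{f}.png',p); np.save(f'pics/{f}.npy',d); return p,d
def cam(n): return eyes.calibration(n)
def ray(c,u,v):
    T=np.linalg.inv(c['world_to_cam']); r=T[:3,:3]@np.array([(u-c['cx'])/c['fx'],(v-c['cy'])/c['fy'],1]); return T[:3,3],r
def atz(c,u,v,z):
    o,r=ray(c,u,v); return o+r*(z-o[2])/r[2]
def cloud(c,d):
    v,u=np.mgrid[:480,:640]; P=np.stack([(u-c['cx'])/c['fx']*d,(v-c['cy'])/c['fy']*d,d],-1)
    T=np.linalg.inv(c['world_to_cam']); return P@T[:3,:3].T+T[:3,3]
E
python3 - <<'E'
from h import *
for n in('top','side'):
    snap(n,n+'0'); c=cam(n); print(n,c['fx'],np.linalg.inv(c['world_to_cam']).round(3).tolist())
print(robot.observe())
E
```

```text
top 623.5466546491111 [[-0.021, -0.998, 0.051, 0.512], [-0.999, 0.02, -0.029, 0.015], [0.028, -0.052, -0.998, 1.145], [0.0, 0.0, 0.0, 1.0]]
side 460.3705650346205 [[-0.777, -0.408, 0.48, 0.144], [-0.63, 0.504, -0.591, 0.537], [-0.001, -0.761, -0.649, 0.668], [0.0, 0.0, 0.0, 1.0]]
{'time': 0.1, 'qpos': array([-1.29398306e+00,  3.42638613e-01,  1.52490542e+00, -1.18135032e-05,
        1.27541430e+00, -1.46008082e-01]), 'qvel': array([-2.43026096e-04, -4.34533444e-05, -1.40033551e-03,  9.29231662e-04,
       -6.98988997e-04, -7.38067488e-05]), 'joint_efforts': array([ 1.65676120e-03, -4.32006490e+01, -2.44692779e+01,  7.19185523e-02,
        5.25902468e-02, -6.14501892e-05]), 'tool_pos': array([ 0.21534464, -0.47842727,  0.24012755]), 'tool_rot': array([-3.14023986e+00, -1.87515119e-04,  4.22824670e-01]), 'contact_force': array([ 0.37977997,  0.29660365, -0.1287507 ]), 'torque': array([0.00300781, 0.06730899, 0.02749635]), 'grip_force': 0.0, 'opening': 0.09179414695327039}
```

View pics/top0.png

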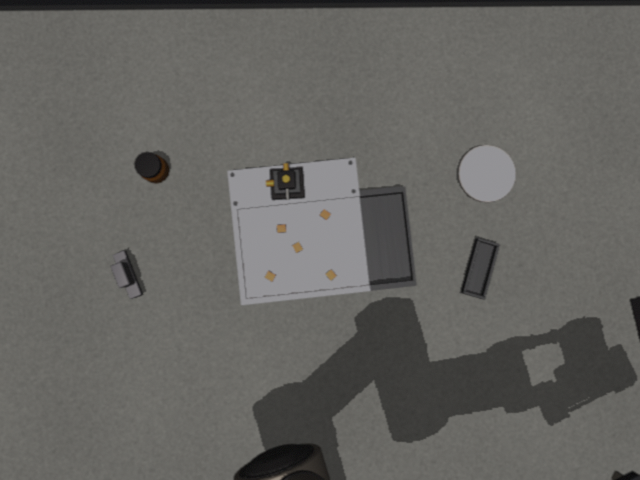

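View pics/side0.png

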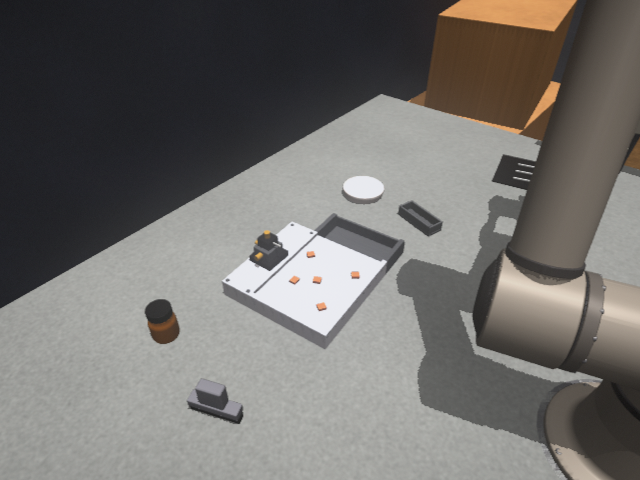

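The top view shows the platen with its outer corners near (228,170), (357,158), (370,291) and (241,304). The trough is on its right, the scraper at (127,275) and the cradle at (479,267). The five chips are at (281,229), (325,215), (297,247), (271,276) and (331,275). I'll enlarge crops to get exact positions.

Run:
```python
from h import *
p=cv2.imread('pics/top0.png')
def g(x,y,w,h,s): return cv2.resize(p[y:y+h,x:x+w],None,fx=s,fy=s,interpolation=cv2.INTER_CUBIC)
a=g(215,145,210,170,3.5) # 735x595
cv2.imwrite('pics/c1.png',np.clip(a*1.0,0,255).astype(np.uint8))
b=np.hstack([g(90,240,60,70,6),g(450,230,60,70,6)]); cv2.imwrite('pics/c2.png',np.clip(b*1.6,0,255).astype(np.uint8))
c=cam('top'); P=cloud(c,np.load('pics/top0.npy'))
hsv=cv2.cvtColor(p,cv2.COLOR_BGR2HSV)
m=((hsv[...,1]>90)&(hsv[...,2]>100)).astype(np.uint8); m[:200]=0
n,l,st,ce=cv2.connectedComponentsWithStats(m)
for i in range(1,n):
    if st[i,4]>20: print('chip',ce[i].round(1),st[i,4],P[l==i].mean(0).round(4),atz(c,*ce[i],.036).round(4))
# scraper grip top & body by height
z=P[...,2]
sub=np.zeros_like(m,bool); sub[230:320,90:160]=1
for lo,hi in((.06,.085),(.022,.04)):
    k=sub&(z>lo)&(z<hi); vv,uu=np.nonzero(k); r=cv2.minAreaRect(np.float32(P[k][:,:2]*1000)); print('scr',lo,k.sum(),r,P[k].mean(0).round(4))
sub[:]=0; sub[225:310,450:510]=1
k=sub&(z>.018)&(z<.035); print('cradle',k.sum(),cv2.minAreaRect(np.float32(P[k][:,:2]*1000)),P[k].mean(0).round(4))
sub[:]=0; sub[150:310,220:375]=1
k=sub&(z>.026)&(z<.046)
k=cv2.morphologyEx(k.astype(np.uint8),cv2.MORPH_OPEN,np.ones((5,5)))>0
print('platen',k.sum(),cv2.minAreaRect(np.float32(P[k][:,:2]*1000)),np.median(z[210:290,245:360]))
for u,v in((228,170),(357,158),(370,291),(241,304)): print('corner',atz(c,u,v,.038).round(4))
```

```text
chip [324.9 214.1] 51 [ 0.6051 -0.0164  0.0341] [ 0.6049 -0.0163  0.036 ]
chip [281. 228.] 53 [0.5817 0.0624 0.035 ] [0.5816 0.0624 0.036 ]
chip [297.3 247. ] 50 [0.5472 0.0341 0.0345] [0.5472 0.0341 0.036 ]
chip [330.6 274.4] 48 [ 0.4973 -0.0241  0.0347] [ 0.4973 -0.0241  0.036 ]
chip [269.8 275.7] 52 [0.4973 0.0838 0.0351] [0.4973 0.0837 0.036 ]
scr 0.06 321 ((505.4544372558594, 338.0950622558594), (42.2089729309082, 21.786821365356445), 20.376733779907227) [0.5056 0.3368 0.0695]
scr 0.022 387 ((505.83477783203125, 337.83367919921875), (85.16996765136719, 23.398921966552734), 21.010303497314453) [0.5045 0.3347 0.0288]
cradle 495 ((502.67822265625, -296.7893981933594), (43.92445755004883, 104.79085540771484), 72.56939697265625) [ 0.5027 -0.2962  0.0238]
platen 10465 ((578.1129760742188, 21.05219268798828), (240.44320678710938, 253.13735961914062), 4.986231803894043) 0.028817096458120695
corner [0.6868 0.1547 0.038 ]
corner [ 0.7045 -0.0759  0.038 ]
corner [ 0.4665 -0.0933  0.038 ]
corner [0.4487 0.135  0.038 ]
```

View pics/c1.png

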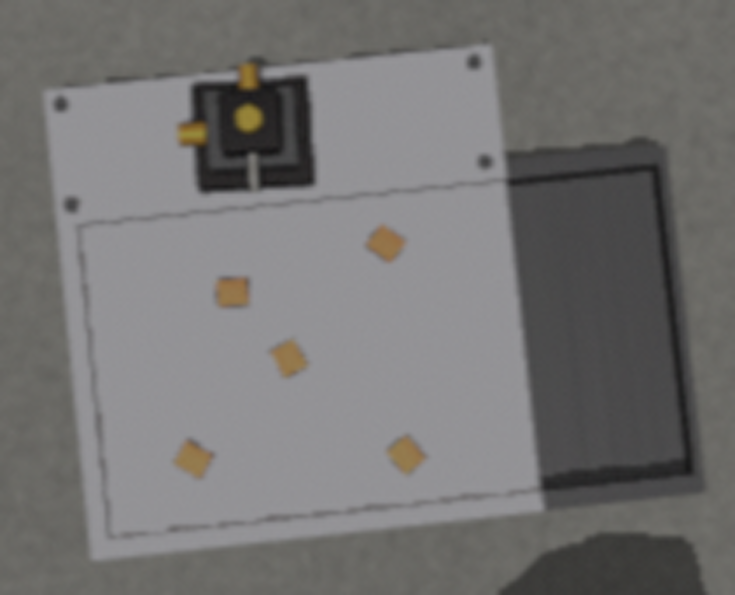

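View pics/c2.png

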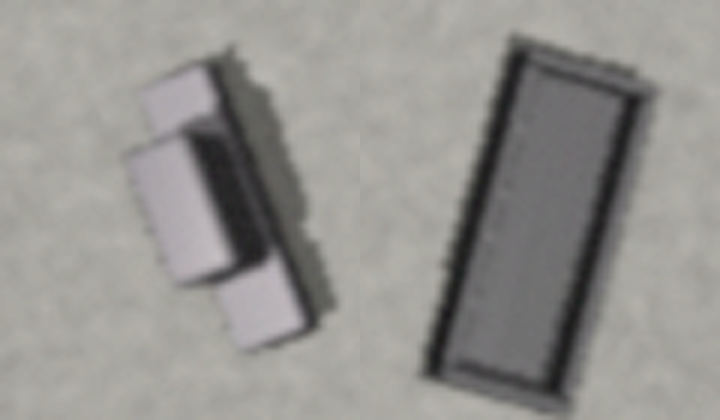

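```bash
python3 -m handwheel '[37,36,0,-0.012,1, 37,36,0,-0.012,1, 37,36,0,-0.012,1, 37,36,0,-0.012,1, 37,36,0,-0.014,1, 6,40,0,0,1, 6,40,0,0,1, 6,40,0,0,1]' 30; python3 -m handwheel '[7,40,0,0,1, 7,40,0,0,1, 7,40,0,0,1, 7,40,0,0,1, 7,40,0,0,1, 7,40,0,0,1, 7,40,0,0,1, 7,40,0,0,1]'
```

```text
time: 0.9
tool_pos: [0.4126, -0.1826, 0.2403]
tool_rot: [-3.141, 0.001, 0.361]
contact_force: [0.5, -0.3, 1.1]
opening: 0.0916
grip_force: 0.0
time: 1.7
tool_pos: [0.4684, 0.1373, 0.2405]
tool_rot: [3.142, 0.001, 0.361]
contact_force: [0.6, -0.1, 1.0]
opening: 0.0918
grip_force: 0.0
```

```bash
python3 -m handwheel '[7,38,0,0,1, 7,38,0,0,1, 7,38,0,0,1, 7,38,0,0,1, 7,38,0,0,1, 0,0,0,0,1, 0,0,0,0,1]'
python3 - <<'E'
from h import *
print(robot.observe()['tool_pos'].round(4)); c=cam('wrist'); print(c); snap('wrist','w1')
E
```

```text
time: 2.4
tool_pos: [0.5031, 0.3258, 0.2398]
tool_rot: [3.141, 0.002, 0.362]
contact_force: [0.1, -1.1, 0.7]
opening: 0.0917
grip_force: 0.0
[0.5031 0.3258 0.2398]
{'fx': 371.64829954431775, 'fy': 371.64829954431775, 'cx': 328.61006550366767, 'cy': 236.90232722827454, 'world_to_cam': array([[ 3.54625934e-01, -9.35008124e-01,  5.05149657e-04,
         1.25309585e-01],
       [-9.04525729e-01, -3.42927774e-01,  2.53443777e-01,
         5.34610229e-01],
       [-2.36798760e-01, -9.03346569e-02, -9.67349987e-01,
         5.36363779e-01],
       [ 0.00000000e+00,  0.00000000e+00,  0.00000000e+00,
         1.00000000e+00]])}
```

View pics/w1.png

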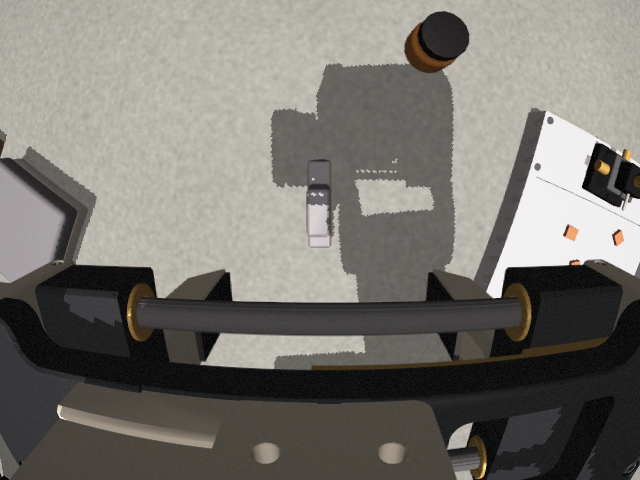

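The wrist view shows the scraper at columns 307–331, rows 159–247. It is parallel to the image columns, so the yaw is right. I'll take its centre from the wrist depth.

```bash
cat >> h.py <<'E'
def wcloud(c,d):
    v,u=np.mgrid[:480,:640]; x=u-c['cx']; y=v-c['cy']; r=np.hypot(x,y)+1e-9; t=np.tan(r/c['fx'])
    P=np.stack([x/r*t*d,y/r*t*d,d],-1); T=np.linalg.inv(c['world_to_cam']); return P@T[:3,:3].T+T[:3,3]
E
python3 - <<'E'
from h import *
P=wcloud(cam('wrist'),np.load('pics/w1.npy')); z=P[...,2]
s=np.zeros(z.shape,bool); s[150:255,295:345]=1
print(np.median(z[20:60,100:250]))
for lo,hi in((.064,.085),(.024,.036)):
    k=s&(z>lo)&(z<hi); print(k.sum(),P[k].mean(0).round(4),cv2.minAreaRect(np.float32(P[k][:,:2]*1000)))
E
```

```text
9.767112569947223e-06
1113 [0.5076 0.3357 0.0716] ((506.95501708984375, 335.7249450683594), (41.325748443603516, 19.894575119018555), 20.70928382873535)
797 [0.5161 0.3395 0.03  ] ((506.3318176269531, 336.0858459472656), (84.10956573486328, 21.13753318786621), 20.708955764770508)
```

```bash
python3 -m handwheel '[3.6,10.1,0,0,1, 0,0,-40,0,1, 0,0,-40,0,1, 0,0,-40,0,1, 0,0,-30,0,1, 0,0,-20,0,1, 0,0,0,0,1, 0,0,0,0,1]'
```

```text
time: 3.25
tool_pos: [0.5078, 0.3354, 0.0714]
tool_rot: [3.142, -0.001, 0.36]
contact_force: [-0.1, 0.2, 0.8]
opening: 0.0915
grip_force: 0.0
```

```bash
python3 -m handwheel '[-0.8,0.4,-10,0.001,1, 0,0,-10,0,1, 0,0,0,0,1, 0,0,0,0,0.4, 0,0,0,0,0, 0,0,0,0,0, 0,0,0,0,0, 0,0,0,0,0]' 30
```

```text
time: 4.05
tool_pos: [0.5065, 0.3361, 0.0509]
tool_rot: [3.142, -0.0, 0.362]
contact_force: [-1.0, 0.2, -0.5]
opening: 0.0564
grip_force: 0.0
```

```bash
python3 -m handwheel '[0,0,0,0,0, 0,0,0,0,0, 0,0,0,0,0]' 35
```

```text
time: 4.35
tool_pos: [0.5064, 0.336, 0.0507]
tool_rot: [3.141, 0.0, 0.362]
contact_force: [0.4, -0.2, -0.6]
opening: 0.0325
grip_force: 0.0
```

```bash
python3 -m handwheel '[0,0,0,0,0, 0,0,0,0,0, 0,0,0,0,0, 0,0,0,0,0, 0,0,0,0,0]'; python3 -m handwheel '[0,0,10,0,0, 0,0,25,0,0, 0,0,25,0,0, 0,0,25,0,0, 0,0,0,0,0]'
```

```text
time: 4.85
tool_pos: [0.5064, 0.3361, 0.0507]
tool_rot: [3.142, 0.0, 0.362]
contact_force: [-0.4, 0.5, -0.9]
opening: 0.02
grip_force: 35.0
time: 5.35
tool_pos: [0.5083, 0.337, 0.14]
tool_rot: [-3.141, -0.008, 0.362]
contact_force: [1.1, -0.6, -1.6]
opening: 0.0196
grip_force: 35.0
```

```bash
python3 -m handwheel '[0,-38.4,0,-0.1,0, 0,-38.4,0,-0.1,0, 0,-38.4,0,-0.081,0, 0,-38.4,0,0,0, 0,-38.4,0,0,0, 0,-38.4,0,0,0, 0,0,0,0,0, 0,0,0,0,0]'
python3 - <<'E'
from h import *
print(robot.observe()['tool_pos'].round(4)); c=cam('wrist'); p,d=snap('wrist','w2'); P=wcloud(c,d); np.save('pics/w2P.npy',P)
hsv=cv2.cvtColor(p,cv2.COLOR_BGR2HSV); z=P[...,2]
m=((hsv[...,1]>90)&(hsv[...,2]>80)&(z>.028)&(z<.042)).astype(np.uint8)
n,l,st,ce=cv2.connectedComponentsWithStats(m)
for i in range(1,n):
    if st[i,4]>20: print('chip',ce[i].round(),st[i,4],P[l==i].mean(0).round(4))
E
```

```text
time: 6.15
tool_pos: [0.5061, 0.105, 0.1353]
tool_rot: [-3.141, 0.001, 0.079]
contact_force: [0.3, 1.0, -2.1]
opening: 0.0198
grip_force: 35.0
[0.5061 0.105  0.1353]
chip [101.   7.] 103 [0.6737 0.2863 0.0403]
chip [512. 118.] 411 [ 0.6062 -0.0169  0.0353]
chip [403. 135.] 490 [0.5827 0.0612 0.0355]
chip [438. 189.] 457 [0.5489 0.0332 0.0355]
chip [361. 255.] 395 [0.499  0.0813 0.0356]
chip [500. 265.] 327 [ 0.4986 -0.025   0.0356]
```

View pics/w2.png

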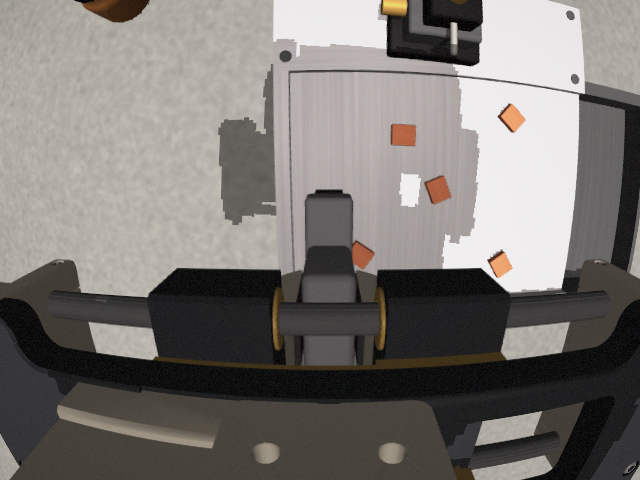

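The wrist view shows the plate's left lip line at about columns 291–294 and the rear deck line running from (300,72) to about (560,88). All the chips are clear of the scraper, and the nearest is at (361,255). I'll check the platen frame from these lines.

Run:
```python
from h import *
P=np.load('pics/w2P.npy')
for u,v in((291,90),(292,170),(293,250),(310,73),(400,75),(500,84),(560,91)): print(u,v,P[v,u].round(4))
o=np.array([.5483,.0218]);a=.081;R=np.array([[np.cos(a),-np.sin(a)],[np.sin(a),np.cos(a)]])
for q in([.6062,-.0169],[.5827,.0612],[.5489,.0332],[.499,.0813],[.4986,-.025]): print((R.T@(np.array(q)-o)*1000).round(1))
for u,v in((291,90),(292,170),(293,250),(310,73),(400,75),(500,84),(560,91)): print((R.T@(P[v,u,:2]-o)*1000).round(1))
for q in((-32,88),(-32,-116),(34,-116),(34,88)): print(q,(o+R@np.array(q)/1000).round(4))
```

```text
291 90 [0.6066 0.137  0.0298]
292 170 [0.5527 0.1324 0.0299]
293 250 [0.4983 0.1281 0.0342]
310 73 [0.6192 0.1254 0.0286]
400 75 [0.6235 0.0656 0.0302]
500 84 [ 0.6297 -0.0081  0.0298]
560 91 [ 0.6359 -0.0613  0.0299]
[ 54.6 -43.3]
[37.5 36.5]
[ 1.5 11.3]
[-44.3  63.3]
[-53.3 -42.6]
[ 67.4 110.1]
[ 13.3 109.9]
[-41.2 110. ]
[79.1 97.5]
[78.5 37.6]
[ 78.7 -36.3]
[ 80.6 -89.9]
(-32, 88) [0.5093 0.1069]
(-32, -116) [ 0.5258 -0.0964]
(34, -116) [ 0.5916 -0.0911]
(34, 88) [0.5751 0.1123]
```

```bash
python3 -m handwheel '[3,2,-20,0.002,0, 0,0,-15,0,0, 0,0,-10,0,0, 0,0,0,0,0, 0,0,0,0,0]'
```

```text
time: 6.7
tool_pos: [0.5095, 0.1083, 0.0909]
tool_rot: [3.142, 0.0, 0.084]
contact_force: [-0.2, 0.3, -1.2]
opening: 0.0195
grip_force: 35.0
```

```bash
python3 -m handwheel '[0,-1,-4,-0.002,0, 0,0,-3.8,0,0, 0,0,0,0,0, 0,0,0,0,0]'
```

```text
time: 7.1
tool_pos: [0.5095, 0.1066, 0.083]
tool_rot: [3.142, -0.0, 0.081]
contact_force: [-0.5, 0.4, -1.3]
opening: 0.0199
grip_force: 35.0
```

```bash
python3 -m handwheel '[1.2,-14.5,0,0,0, 1.2,-14.5,0,0,0, 1.2,-14.5,0,0,0, 1.2,-14.5,0,0,0, 1.2,-14.5,0,0,0, 1.2,-14.5,0,0,0, 1.2,-14.5,0,0,0]'
```

```text
time: 7.8
tool_pos: [0.5179, 0.0037, 0.0829]
tool_rot: [3.141, 0.0, 0.08]
contact_force: [0.1, -0.3, -1.1]
opening: 0.0199
grip_force: 35.0
```

```bash
python3 -m handwheel '[1.2,-14.5,0,0,0, 1.2,-14.5,0,0,0, 1.2,-14.5,0,0,0, 1.2,-14.5,0,0,0, 1.2,-14.5,0,0,0, 1.2,-14.5,0,0,0, 1.2,-14.5,0,0,0, 0,0,0,0,0]'
python3 - <<'E'
from h import *
print(robot.observe()['tool_pos'].round(4)); c=cam('wrist'); p,d=snap('wrist','w3')
E
```

```text
time: 8.6
tool_pos: [0.5266, -0.0984, 0.083]
tool_rot: [3.141, -0.001, 0.079]
contact_force: [0.3, -0.4, -1.6]
opening: 0.02
grip_force: 35.0
[ 0.5266 -0.0984  0.083 ]
```

View pics/w3.png

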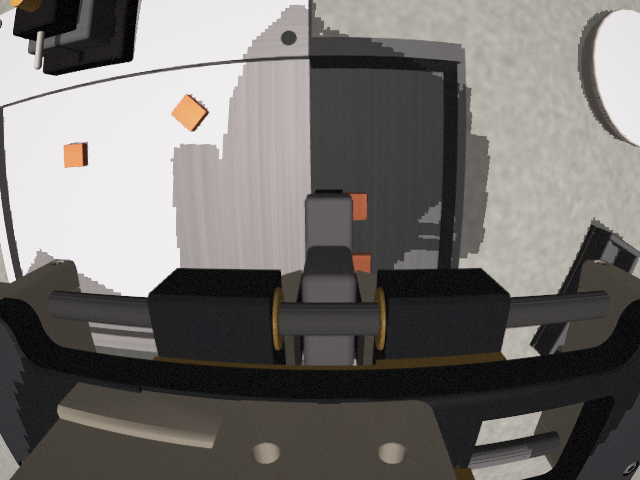

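Two chips show in the trough at (358,205) and (361,262), and the third is hidden by the gripper. The remaining two are on the plate at (75,155) and (190,112). I'll lift and check.

```bash
python3 -m handwheel '[0,0,20,0,0, 0,0,40,0,0, 0,40,0,0,0, -1,40,0,0,0, 0,0,0,0,0]'
python3 - <<'E'
from h import *
P=np.load('pics/w2P.npy')
o=np.array([.5483,.0218]);a=.081;R=np.array([[np.cos(a),-np.sin(a)],[np.sin(a),np.cos(a)]])
q=np.dstack([(P[...,:2]-o)@R*1000,P[...,2]*1000])
k=(q[...,2]>45)&(q[...,2]<115)&(q[...,0]>50)&(q[...,0]<160)&(q[...,1]>-110)&(q[...,1]<100); k[140:]=0
print('positioner x min',np.sort(q[k][:,0])[:8].round(),'y',q[k][:,1].min().round(),q[k][:,1].max().round(),'zmax',q[k][:,2].max())
print(robot.observe()['tool_pos'].round(4))
for n in('wrist','top'):
    c=cam(n); p,d=snap(n,n+'4'); Q=(wcloud if n=='wrist' else cloud)(c,d)
    hsv=cv2.cvtColor(p,cv2.COLOR_BGR2HSV); m=((hsv[...,1]>90)&(hsv[...,2]>60)).astype(np.uint8)
    k,l,st,ce=cv2.connectedComponentsWithStats(m)
    for i in range(1,k):
        if st[i,4]>12:
            w=Q[l==i].mean(0); 
            if w[2]<.05: print(n,ce[i].round(),st[i,4],((w[:2]-o)@R*1000).round(),(w[2]*1000).round(1))
E
```

```text
time: 9.15
tool_pos: [0.5244, -0.0118, 0.1432]
tool_rot: [-3.14, 0.001, 0.085]
contact_force: [-0.1, -1.1, -1.4]
opening: 0.0196
grip_force: 35.0
positioner x min [81. 81. 81. 81. 82. 82. 82. 82.] y -11.0 54.0 zmax 100.24155841302112
[ 0.5244 -0.0118  0.1432]
wrist [17. 33.] 828 [159. 239.] 43.7
wrist [347. 122.] 479 [ 55. -44.] 36.1
wrist [230. 149.] 455 [37. 35.] 36.7
wrist [458. 201.] 370 [  -1. -133.] 11.6
wrist [455. 252.] 590 [ -42. -134.] 13.9
top [155. 176.] 51 [150. 249.] 41.1
```

```bash
python3 -m handwheel '[12,31,0,-0.002,0, 12,31,0,-0.002,0, 12,31,0,0,0, 12,31,0,0,0, 0,0,-30,0,0, 0,0,-15,0,0, 0,0,0,0,0, 0,0,0,0,0]'
```

```text
time: 10.05
tool_pos: [0.5735, 0.1069, 0.098]
tool_rot: [3.141, 0.0, 0.076]
contact_force: [-0.8, -0.3, -1.6]
opening: 0.0198
grip_force: 35.0
```

```bash
python3 -m handwheel '[-1,3,-8,0.005,0, 0,0,-7,0,0, 0,0,0,0,0, 0,0,0,0,0]'
```

```text
time: 10.45
tool_pos: [0.5722, 0.1106, 0.083]
tool_rot: [3.142, 0.0, 0.082]
contact_force: [0.3, 0.3, -2.2]
opening: 0.0195
grip_force: 35.0
```

```bash
python3 -m handwheel '[1.2,-14.6,0,0,0, 1.2,-14.6,0,0,0, 1.2,-14.6,0,0,0, 1.2,-14.6,0,0,0, 1.2,-14.6,0,0,0, 1.2,-14.6,0,0,0, 1.2,-14.6,0,0,0]';python3 -m handwheel '[1.2,-14.6,0,0,0, 1.2,-14.6,0,0,0, 1.2,-14.6,0,0,0, 1.2,-14.6,0,0,0, 1.2,-14.6,0,0,0, 1.2,-14.6,0,0,0, 1.2,-14.6,0,0,0, 0,0,0,0,0]'
```

```text
time: 11.15
tool_pos: [0.5807, 0.007, 0.0829]
tool_rot: [3.142, 0.0, 0.081]
contact_force: [-0.7, 0.4, -1.4]
opening: 0.0198
grip_force: 35.0
time: 11.95
tool_pos: [0.5893, -0.0959, 0.0829]
tool_rot: [3.141, -0.0, 0.08]
contact_force: [0.1, -0.8, -1.7]
opening: 0.0197
grip_force: 35.0
```

```bash
python3 -m handwheel '[0,0,30,0,0, 0,0,40,0,0, -32,-31,30,0,0, -32,-31,0,0,0, -32,-31,0,0,0, -32,-31,0,0,0, 0,-10,0,0,0, 0,0,0,0,0]'
python3 - <<'E'
from h import *
o=np.array([.5483,.0218]);a=.081;R=np.array([[np.cos(a),-np.sin(a)],[np.sin(a),np.cos(a)]])
print(robot.observe()['tool_pos'].round(4))
I=[]
for n in('wrist','top'):
    c=cam(n); p,d=snap(n,n+'5'); Q=(wcloud if n=='wrist' else cloud)(c,d); np.save(f'pics/{n}5P.npy',Q)
p=cv2.imread('pics/top5.png'); a=p[140:310,215:425]; a=cv2.resize(a,None,fx=1.9,fy=1.9,interpolation=cv2.INTER_CUBIC)
w=cv2.imread('pics/wrist5.png')[:300]; w=cv2.resize(w,(400,188))
w=w; cv2.imwrite('pics/c5.png',np.vstack([np.clip(cv2.resize(a,(640,518))[180:480]*1.4,0,255).astype(np.uint8),cv2.imread('pics/wrist5.png')[:300]]))
E
```

```text
time: 12.75
tool_pos: [0.4631, -0.2268, 0.1812]
tool_rot: [3.141, -0.001, 0.079]
contact_force: [1.0, 1.0, -1.9]
opening: 0.02
grip_force: 35.0
[ 0.4631 -0.2268  0.1812]
```

View pics/c5.png

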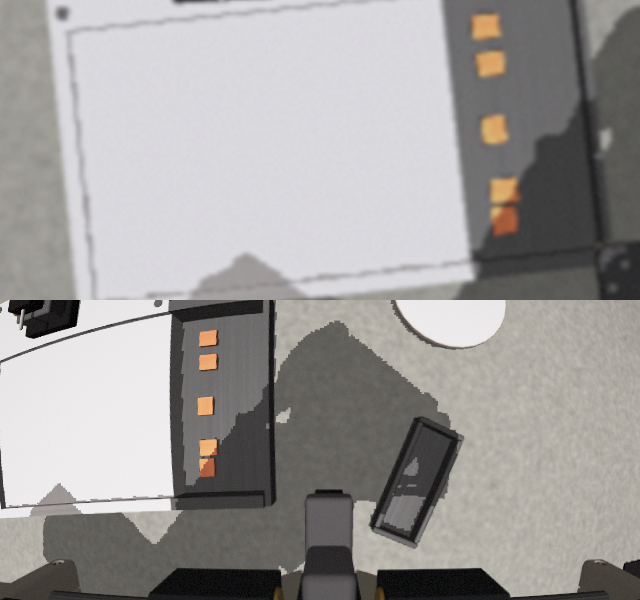

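All five chips lie flat in the trough and the plate is clear. The cradle is fully visible in the wrist view, at columns 370–465 and rows 115–250. Next I'll measure it.

Run:
```python
from h import *
P=np.load('pics/wrist5P.npy'); z=P[...,2]; s=np.zeros(z.shape,bool); s[100:260,355:475]=1
k=(s&(z>.020)&(z<.032)).astype(np.uint8); n,l,st,ce=cv2.connectedComponentsWithStats(k); i=1+st[1:,4].argmax(); k=l==i
print(k.sum(),P[k].mean(0),cv2.minAreaRect(np.float32(P[k][:,:2]*1000)))
k=s&(z>.003)&(z<.008); print(k.sum(),P[k].mean(0))
# hand-held scraper end: body top strip
s[:]=0; s[180:330,295:365]=1; k=s&(z>.11)&(z<.17)
for lo,hi in((.15,.172),(.195,.212)):
    k=s&(z>lo)&(z<hi); print(lo,k.sum(),np.median(z[k]) if k.any() else '',cv2.minAreaRect(np.float32(P[k][:,:2]*1000)) if k.any() else '')
```

```text
2151 [ 0.50416549 -0.29860512  0.02483658] ((503.87896728515625, -299.22021484375), (43.16304016113281, 105.48531341552734), 72.85175323486328)
3473 [ 0.50370054 -0.30106188  0.00477186]
0.15 2742 0.16024182527034908 ((489.1153259277344, -226.3731231689453), (34.0865592956543, 30.791662216186523), 3.3319640159606934)
0.195 1810 0.20165078381442073 ((478.45782470703125, -226.76406860351562), (12.737712860107422, 26.107528686523438), 4.708756923675537)
```

```bash
python3 -m handwheel '[10.2,-18,0,-0.1,0, 10.2,-18,0,-0.1,0, 10.2,-18,0,-0.1,0, 10.2,-18.4,0,-0.078,0, 0,0,-40,0,0, 0,0,-40,0,0, 0,0,0,0,0, 0,0,0,0,0]';python3 -m handwheel '[0,0,0,0,0, 0,0,0,0,0]'
```

```text
time: 13.65
tool_pos: [0.5048, -0.2969, 0.101]
tool_rot: [-3.141, 0.001, -0.295]
contact_force: [-0.0, -0.8, -0.5]
opening: 0.0201
grip_force: 35.0
time: 13.85
tool_pos: [0.5053, -0.2984, 0.1032]
tool_rot: [3.14, -0.004, -0.296]
contact_force: [-0.5, -0.2, -1.0]
opening: 0.019
grip_force: 35.0
```

```bash
python3 -m handwheel '[-1,-1,-5,-0.003,0, 0,0,-10,0,0, 0,0,-10,0,0, 0,0,-10,0,0, 0,0,0,0,0, 0,0,0,0,0]'
```

```text
time: 14.45
tool_pos: [0.5028, -0.2989, 0.0653]
tool_rot: [-3.141, 0.001, -0.299]
contact_force: [-0.4, 0.3, -1.4]
opening: 0.0197
grip_force: 35.0
```

```bash
python3 -m handwheel '[0.8,0,-3,0,0, 0,0,-3,0,0, 0,0,-2,0,0, 0,0,-0.5,0,0, 0,0,0,0,0, 0,0,0,0,0]'
```

```text
time: 15.05
tool_pos: [0.5039, -0.2991, 0.0575]
tool_rot: [3.141, -0.0, -0.299]
contact_force: [-0.7, -0.4, -1.5]
opening: 0.0193
grip_force: 35.0
```

```bash
python3 -m handwheel '[0,0,-0.6,0,0, 0,0,-0.6,0,0, 0,0,-0.5,0,0, 0,0,0,0,0, 0,0,0,0,0]'
```

```text
time: 15.55
tool_pos: [0.5038, -0.299, 0.0557]
tool_rot: [3.142, 0.0, -0.299]
contact_force: [-0.0, -1.4, -1.4]
opening: 0.0198
grip_force: 35.0
```

```bash
python3 -m handwheel '[0,0,-0.4,0,0, 0,0,0,0,0, 0,0,0,0,0]'
```

```text
time: 15.85
tool_pos: [0.5038, -0.299, 0.0557]
tool_rot: [3.141, -0.0, -0.299]
contact_force: [-2.3, 2.0, 4.3]
opening: 0.02
grip_force: 35.0
```

```bash
python3 -m handwheel '[0,0,0,0,0.3, 0,0,0,0,0.4, 0,0,0,0,0.5, 0,0,0,0,0.5, 0,0,0,0,0.5, 0,0,0,0,0.5]'
```

```text
time: 16.45
tool_pos: [0.5038, -0.299, 0.0552]
tool_rot: [3.142, 0.0, -0.299]
contact_force: [0.8, 0.0, -0.1]
opening: 0.0458
grip_force: 0.0
```

```bash
python3 -m handwheel '[0,0,15,0,0.5, 0,0,30,0,0.5, 0,0,40,0,0.5, 0,0,40,0,0.5, -40,20,20,0,0.5, -40,20,0,0,0.5, 0,0,0,0,0.5, 0,0,0,0,0.5]'
python3 - <<'E'
from h import *
c=cam('wrist'); p,d=snap('wrist','w6'); P=wcloud(c,d); z=P[...,2]
t,_=snap('top','top6')
r=(abs(P[...,0]-.504)<.06)&(abs(P[...,1]+.299)<.06)
for lo,hi in((.068,.09),(.0305,.042)):
    k=r&(z>lo)&(z<hi); print(k.sum(),np.median(z[k]),cv2.minAreaRect(np.float32(P[k][:,:2]*1000)))
a=cv2.resize(t[130:310,110:530],(640,274)); cv2.imwrite('pics/c6.png',np.vstack([np.clip(a*1.3,0,255).astype(np.uint8),p[:300]]))
E
```

```text
time: 17.25
tool_pos: [0.4236, -0.2589, 0.2008]
tool_rot: [3.141, -0.001, -0.3]
contact_force: [0.9, -0.6, 0.6]
opening: 0.0457
grip_force: 0.0
1551 0.07643969525864891 ((503.86773681640625, -300.22412109375), (20.088544845581055, 42.12703323364258), 72.59602355957031)
1181 0.03445582073841763 ((504.0333557128906, -299.97320556640625), (21.70840835571289, 84.12493896484375), 72.94243621826172)
```

View pics/c6.png

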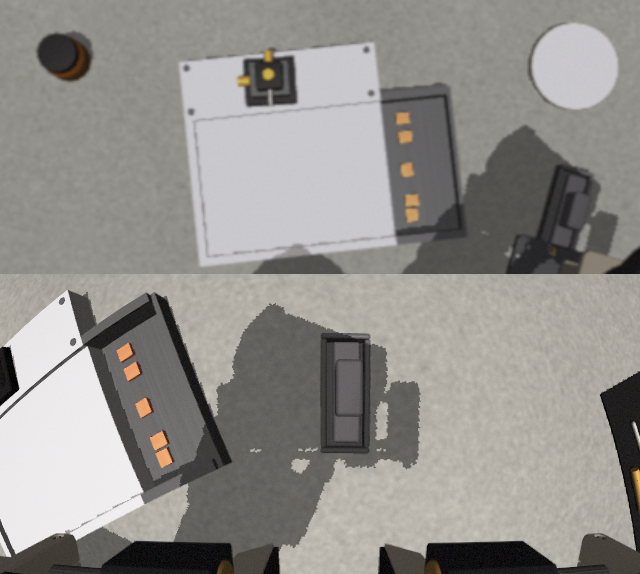

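The scraper stands in the cradle with its body top at 34.5 mm (expected 35) and its grip top at 76.4 mm (expected 77), centred and upright. All five chips are in the trough, and the positioner, wafer box and jar are where they were.

```bash
python3 -c "
from cell import robot; print(robot.hand_in())"
```

```text
the job is handed in; nothing more can be done
None
```

The job is handed in: all five chips are in the trough, the scraper is parked upright and rubber side down on the cradle floor, and the positioner, wafer box and jar were left alone, at about 17 s of the 54 s limit.

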